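Move the fresh castings to the finishing tray in reverse order

ROBOT

A 7-joint arm with a two-finger parallel gripper is mounted at the origin on the work surface. World frame = base frame: x ahead of the robot, y to its left, z up, the work surface at z = 0. Lengths are in m, angles in degrees, forces in N, time in s.
With the tool pointing down it reaches from about 0.425 to 0.875 m from the base axis. Payload 4.7 kg.
Tool frame: the origin (TCP) lies between the finger pads, 19 mm behind the fingertips; this is the grasp point; x points along the fingers, z is the direction in which the jaws open and shut, and the axes are right-handed (so a half turn about x gives the same grasp; the last joint's range is limited). The gripper opens to 87 mm and grips with 3 to 60 N. Pads are 19 mm wide; open, the fingers measure 117 mm over their backs; the gripper's body (75 mm by 190 mm) begins 51 mm behind the grasp point.
Start: joints at [-65.426, 18.392, -4.016, 83.108, 1.295, 78.541, -3.26], TCP at [0.262, 0.595, 0.241] pointing down, gripper open.
Joint ranges: [-163.93, 163.93], [-17.29, 119.83], [-79.2, 71.16], [3.27, 140.29], [-89.18, 269.18], [5.43, 117.66], [-154.24, 154.24]. Speed limits (degrees/s): [147.25, 147.25, 180, 180, 180, 180, 180].

INTERFACE

Orientations are given as [roll, pitch, yaw] about the fixed x, y, z axes, in that order (R = Rz(yaw) Ry(pitch) Rx(roll)).
In Python, from cell import telemetry, optics, env, models gives the robot as it stands.
- The arm moves only by the shell command python3 -m pendant 'ROWS' [FORCE]. ROWS is JSON, a list of rows, each a list of 3 entries, a list of its own where there are three numbers: the finger opening in mm, from 0 to 87, then the shift along the tool's x, y, z in mm, then the turn, a rotation vector about the tool's x, y, z in rad. A call has 1 to 10 rows; each row is the pose to reach, as a shift and turn from the pose commanded when the call began, along the tool's axes at that moment; what a row does not reach only later rows make up. A row lasts 1/12 s, in which the tool goes at most 41.7 mm and 7.16 degrees, less where a joint would pass 70% of its speed; a pose out of reach is approached as far as the arm can. A call with a gripper value outside its range is refused whole. The fingers move at their own pace and stop on an object; FORCE is the grip in N (left out, the last holds). Time passes only in rows, so rows that repeat a pose let the fingers close. It gives the time, the measured TCP pose, the force and the opening at its end, in the units of the state.
- telemetry.get_obs(): the state, without advancing time (a new reading comes with each control period).
- optics.read_camera(name): name is "side" or "top"; returns a dict with "image" (400x640x3 uint8, blue, green, red), "range_z" (400x640 float32, m along the optical axis (not along the pixel's ray), 0 where there is no reading), "fx", "fy", "cx", "cy" (pixels), "k1" (the pictures are not rectified: a ray, as slopes to the right and down, at radius r is drawn at 1 + k1 r^2 times it, then the intrinsics apply), "cam_to_world" (4x4, takes a point from camera to world coordinates). Camera axes: x right, y up, looking along -z (the intrinsics and any distortion apply to the point x, -y, -z); pixel columns grow to the right and rows downward; lengths in m; the calibration is good to about 2 mm. A picture is of the moment at which its call begins.
- env.sign_off(): hands the job in, once; it reports no verdict.
Trained networks look in the newest picture that a camera, given by its name, has taken for a name from the list of things; names that differ only in an ending like _2 or _b are one class to them, and where a whole thing is asked for, a point or a joint stands for the part that bears it (a point fixed in the world has none). Each returns a list of dicts, best first, with "confidence" (0 to 1); they miss things now and then, are a little off and sometimes report something else, mostly with a low value. They report only what shows in the picture. A call takes as long as a camera call. They do not tell look-alikes from the thing itself.
- models.masks_of(camera, label): "pixels" (400x640 bool, what is visible of it) and "extent" ([left, top, right, bottom] as shares, 0 to 1, of the picture: columns of its width, rows of its height, round what is visible of it).
- models.landmark_of(camera, label): "centre" ([row, column] as shares, 0 to 1, of the picture: columns of its width, rows of its height: a listed point, or the origin of a listed thing).
The state is a dict: "time_s": time; "qpos": joint angles; "joint_velocities": joint speeds; "effort": joint torques, N m; "tool_pos": TCP position; "tool_rot": TCP orientation; "force": force on the tool from outside, world axes, zero at the start; "wrist_torque": the same for the moment, N m; "grip_width": finger opening in m.
Only numpy, scipy, OpenCV 4.12 (cv2) and the standard library are available. Lean on these libraries where they do the work, as an engineer would, in place of code of your own. Each camera call takes 0.05 s, during which the arm holds its last target.

TASK

Four tin castings stand in a row on their black moulds. Move them to the wooden finishing tray in reverse order, one standing upright in each compartment: the casting at the left end of the row (left and right as seen by the robot looking ahead) goes into the compartment at the right end, the next into the one beside it, and so on, until the one at the right end stands in the compartment at the left end. Set them down without dropping them and do not tip any over on the way.

Things in the scene. Friction and masses are not known exactly. Their poses are not given: they have to be found in the camera images.
- cast_tower: Castle tower: round foot 40 mm across and 7 mm high, round shaft 29 mm across from 7 to 46 mm, notched crown no wider up to 56 mm. Grip the shaft, TCP about 32 mm above the underside. Bare grey tin, loose, 0.11 to 0.28 kg, upright on its black mould at the start. Origin: centre of its underside, z up.
- cast_obelisk: Obelisk: square foot 36 x 36 mm and 7 mm high, square shaft 24 x 24 mm from 7 to 53 mm (sides along its x and y; turned at most 0.3 rad from its mould), narrower stepped tip up to 67 mm. Grip the shaft across two parallel sides, TCP about 32 mm above the underside. Bare grey tin, loose, 0.11 to 0.28 kg, upright on its black mould at the start. Origin: centre of its underside, z up.
- cast_bell: Bell: round foot 40 mm across and 7 mm high, nearly straight body 36 mm across from 7 to 34 mm, dome with a small ball on top up to 55 mm. Grip the body with the TCP about 28 mm above the underside. Bare grey tin, loose, 0.11 to 0.28 kg, upright on its black mould at the start. Origin: centre of its underside, z up.
- cast_goblet: Goblet: round foot 40 mm across and 7 mm high, thin stem 14 mm across, straight round bowl 28 mm across from 34 to 58 mm (solid). Grip the bowl, TCP about 44 mm above the underside. Bare grey tin, loose, 0.11 to 0.28 kg, upright on its black mould at the start. Origin: centre of its underside, z up.
- mould_tower: Black block-shaped mould, 60 x 60 x 30 mm (a parting line across the middle of its top), one of four, fixed on the mould rack; the tower stands on its flat top (within 5 mm of the middle) at the start. Which mould has which place in the row is shuffled. Origin: centre of its underside; top 30 mm above; axes parallel to the rack's.
- mould_obelisk: Black block-shaped mould, 60 x 60 x 30 mm (a parting line across the middle of its top), one of four, fixed on the mould rack; the obelisk stands on its flat top (within 5 mm of the middle) at the start. Which mould has which place in the row is shuffled. Origin: centre of its underside; top 30 mm above; axes parallel to the rack's.
- mould_bell: Black block-shaped mould, 60 x 60 x 30 mm (a parting line across the middle of its top), one of four, fixed on the mould rack; the bell stands on its flat top (within 5 mm of the middle) at the start. Which mould has which place in the row is shuffled. Origin: centre of its underside; top 30 mm above; axes parallel to the rack's.
- mould_goblet: Black block-shaped mould, 60 x 60 x 30 mm (a parting line across the middle of its top), one of four, fixed on the mould rack; the goblet stands on its flat top (within 5 mm of the middle) at the start. Which mould has which place in the row is shuffled. Origin: centre of its underside; top 30 mm above; axes parallel to the rack's.
- mould_rack: Low dark wooden rack, 84 x 301 mm, base 12 mm thick with thin steel ends, fixed, carrying the four moulds in a row along its y (places at y = +111, +37, -37, -111 mm). Origin: centre of its underside on the table. Its y points to the robot's left (world +y) within 0.2 rad. Rack or tray may be the nearer one.
- finish_tray: Light wooden tray, 84 x 301 mm, fixed, with four open compartments in a row along its y, centres at x = 0, y = +111, +37, -37, -111 mm, each 74 mm (x) by 69 mm (y) inside; floor 6 mm above the table, walls and dividers 5 mm thick, their tops 14 mm above the table. Origin: centre of its underside on the table. Its y points to the robot's left (world +y) within 0.2 rad.
Things that resemble listed ones, but are neither listed nor needed, are in the scene too. What is shaped like the cast_obelisk but pink or purple is not meant.

How it is judged:
By the outcome, as a careful person would: the job done as asked, in the order asked, and still so for the second after the job is handed in, with the robot touching nothing.
It also fails if it takes over 99 s, if anything falls off the work surface, if the arm or the gripper's body presses on something with over 40 N, if the wrist force passes 120 N, or if a joint passes its speed limit or range.

## Working session

There is one attempt and no reset: what is moved stays moved. The work goes in short steps, Python scripts to look and compute and a shell command to move; the robot and the scene stay as the last step left them, time stands still between calls to the robot, and variables do not carry over. Pictures are saved under pics/ and viewed, and the job is handed in when it is done.

```bash
ls; mkdir -p pics; python3 - <<'E'
from cell import telemetry, optics, env, models
import cv2
print(telemetry.get_obs())
for n in("side","top"):
    c=optics.read_camera(n); cv2.imwrite(f"pics/{n}0.png",c["image"])
    print(n,{k:c[k] for k in("fx","fy","cx","cy","k1","cam_to_world")})
E
```

```text
pics
{'time_s': 0.0, 'qpos': array([-65.42720598,  18.44077733,  -4.01641107,  83.17361349,
         1.2963429 ,  78.53970823,  -3.26080534]), 'joint_velocities': array([-0.03731086,  0.0206139 , -0.07218944,  0.02911873,  0.02650452,
        0.03099291,  0.04265431]), 'effort': array([-6.08243022e-05, -4.91285276e+01, -4.03896226e-01, -3.12534428e+01,
       -6.40179100e-02,  4.40077053e-02,  1.73795243e-04]), 'tool_pos': array([0.26178108, 0.59440569, 0.24015341]), 'tool_rot': array([-176.50327317,   89.89101681, -110.26604858]), 'force': array([-0.06063081, -0.29964555,  0.62471695]), 'wrist_torque': array([-0.02671131,  0.0536115 , -0.04605281]), 'grip_width': 0.08712632291574893}
side {'fx': 394.57428216717756, 'fy': 394.57428216717756, 'cx': 319.70445361852035, 'cy': 204.69365273026833, 'k1': -0.0026963597980410015, 'cam_to_world': array([[ 0.73636745,  0.51362529, -0.44039987,  0.27597264],
       [-0.67655257,  0.55293326, -0.48635525, -0.38336831],
       [-0.00629262,  0.65608984,  0.75465656,  0.64959932],
       [ 0.        ,  0.        ,  0.        ,  1.        ]])}
top {'fx': 471.79215577411117, 'fy': 471.79215577411117, 'cx': 328.4558219469473, 'cy': 202.34957632232062, 'k1': -0.09316446977276666, 'cam_to_world': array([[ 0.0294681 ,  0.99631333, -0.08056909,  0.53511983],
       [-0.99896675,  0.03214461,  0.03212711, -0.0068883 ],
       [ 0.03459853,  0.07953912,  0.99623113,  0.92684463],
       [ 0.        ,  0.        ,  0.        ,  1.        ]])}
```

View pics/side0.png

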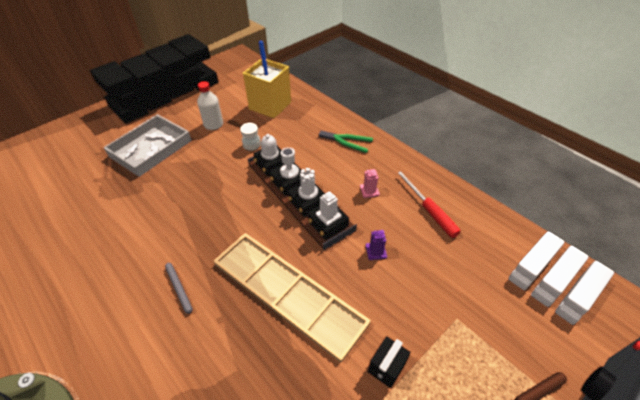

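View pics/top0.png

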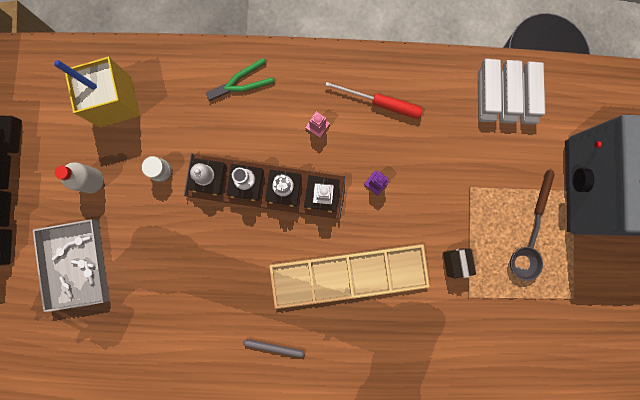

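The top view shows the row at about row 180: bell (202,175), goblet (242,178), tower (283,184) and obelisk (323,193), left to right. The tray is nearer, from (270,285) to (428,265). The pink and purple look-alikes are at (318,124) and (377,182).

```bash
cat > h.py <<'E'
import numpy as np, cv2
from cell import telemetry, optics, env, models
def cloud(c):
    H,W=c["range_z"].shape
    v,u=np.mgrid[:H,:W]; K=np.array([[c["fx"],0,c["cx"]],[0,c["fy"],c["cy"]],[0,0,1]])
    p=np.stack([u.ravel(),v.ravel()],1).astype(float)[:,None]
    n=cv2.undistortPoints(p,K,np.array([c["k1"],0,0,0]))[:,0]
    z=c["range_z"].ravel()
    P=np.stack([n[:,0]*z,-n[:,1]*z,-z,np.ones_like(z)],1)
    return (P@c["cam_to_world"].T)[:,:3].reshape(H,W,3), c["range_z"]>0
def pix(c,P):
    T=np.linalg.inv(c["cam_to_world"]); q=np.atleast_2d(P)@T[:3,:3].T+T[:3,3]
    K=np.array([[c["fx"],0,c["cx"]],[0,c["fy"],c["cy"]],[0,0,1]])
    q=q*np.array([1,-1,-1]); return cv2.projectPoints(q,np.zeros(3),np.zeros(3),K,np.array([c["k1"],0,0,0]))[0][:,0]
E
python3 - <<'E'
from h import *
np.set_printoptions(precision=4,suppress=True)
for n in("top","side"):
    c=optics.read_camera(n); P,ok=cloud(c)
    for l in["cast_bell","cast_goblet","cast_tower","cast_obelisk","mould_rack","finish_tray","mould_bell"]:
        for m in models.masks_of(n,l)[:3]:
            M=m["pixels"]; Q=P[M&ok]
            r,cc=np.nonzero(M)
            if len(Q)<5: continue
            rect=cv2.minAreaRect(Q[:,:2].astype(np.float32)*1000)
            print(n,l,round(m["confidence"],2),len(r),"px",cc.mean().round(),r.mean().round(),"z",np.percentile(Q[:,2],[2,50,98]),"med",np.median(Q[:,:2],0),"rect",np.round(rect[0]),np.round(rect[1]),round(rect[2],1))
    # table height check
    print(n,"z all",np.percentile(P[ok][:,2],[5,25,50]))
    np.savez(f"{n}.npz",P=P,ok=ok,im=c["image"])
E
```

```text
top cast_goblet 0.91 386 px 243.0 178.0 z [0.0437 0.0914 0.1029] med [0.6415 0.1203] rect [643. 123.] [32. 38.] 48.2
top cast_tower 0.55 386 px 282.0 185.0 z [0.0413 0.087  0.0998] med [0.6326 0.0498] rect [637.  52.] [41. 40.] 2.6
top cast_obelisk 0.88 368 px 323.0 193.0 z [0.0461 0.0924 0.1069] med [ 0.6191 -0.0242] rect [622. -26.] [39. 36.] 1.8
top cast_obelisk 0.71 627 px 210.0 178.0 z [0.0201 0.0419 0.0453] med [0.64   0.1831] rect [652. 203.] [71. 67.] 83.9
top cast_obelisk 0.61 384 px 376.0 182.0 z [-0.0008  0.0253  0.0646] med [ 0.6479 -0.1256] rect [ 652. -131.] [37. 44.] 46.5
top mould_rack 0.86 2649 px 268.0 188.0 z [0.0006 0.0125 0.042 ] med [0.6283 0.0854] rect [639.  91.] [313.  89.] 83.5
top mould_rack 0.36 647 px 283.0 189.0 z [0.0297 0.0422 0.0457] med [0.6262 0.0502] rect [634.  53.] [64. 65.] 84.3
top mould_bell 0.68 723 px 209.0 177.0 z [0.0154 0.0419 0.046 ] med [0.6415 0.1847] rect [651. 198.] [62. 68.] 83.3
top z all [-0.7488 -0.0008  0.0008]
side cast_bell 0.75 314 px 268.0 148.0 z [0.0466 0.0714 0.0934] med [0.6438 0.1903] rect [646. 195.] [24. 37.] 52.8
sid
[... 410 characters left out ...]
6 0.0645] med [ 0.7546 -0.0166] rect [764.  -6.] [47. 34.] 57.9
side cast_obelisk 0.6 469 px 376.0 245.0 z [0.0054 0.0325 0.0655] med [ 0.6453 -0.1362] rect [ 653. -128.] [43. 35.] 53.2
side mould_rack 0.76 1131 px 300.0 211.0 z [0.0034 0.0134 0.0238] med [0.6018 0.0247] rect [637.  87.] [306.  85.] 83.4
side finish_tray 0.95 7636 px 294.0 296.0 z [0.0036 0.008  0.0169] med [ 0.4683 -0.1007] rect [470. -75.] [ 95. 315.] 8.7
side mould_bell 0.64 330 px 269.0 147.0 z [0.0459 0.0713 0.094 ] med [0.6443 0.1901] rect [647. 195.] [26. 37.] 55.6
side mould_bell 0.61 428 px 267.0 161.0 z [0.0131 0.0422 0.0473] med [0.6291 0.1833] rect [644. 204.] [140.  70.] 57.0
side z all [-0.7474 -0.1611  0.0013]
```

```bash
cat > fit.py <<'E'
from h import *
from scipy.optimize import least_squares
np.set_printoptions(precision=1,suppress=True)
D={n:np.load(f"{n}.npz") for n in("top","side")}
def prof(P,kind):
    pass
C={"bell":(646,195,36,(10,32)),"goblet":(643,123,28,(36,57)),"tower":(637,52,29,(10,46)),"obelisk":(622,-26,24,(10,51))}
for k,(x,y,d,(a,b)) in C.items():
    for n in D:
        P=D[n]["P"][D[n]["ok"]]*1000
        near=np.hypot(P[:,0]-x,P[:,1]-y)<30
        Q=P[near]; z=Q[:,2]-42
        S=Q[(z>a)&(z<b)]; F=Q[(z>1.5)&(z<75)]
        U=Q[(z>3)&(z<80)]
        rc=cv2.minAreaRect(U[:,:2].astype(np.float32))
        out=[k,n,"all:",len(U),np.array(rc[0]),np.array(rc[1]),round(rc[2],1),"ext mid",(np.percentile(U[:,:2],1,0)+np.percentile(U[:,:2],99,0))/2]
        for lo,hi in((a,b),):
            if k!="obelisk" and len(S)>8:
                r=least_squares(lambda p:np.hypot(S[:,0]-p[0],S[:,1]-p[1])-d/2,[x,y],loss="soft_l1",f_scale=1)
                out+=["circ",len(S),r.x,np.abs(r.fun).mean().round(2)]
            elif len(S)>8:
                def f(p):
                    c,s=np.cos(p[2]),np.sin(p[2]); X=S[:,:2]-p[:2]
                    return np.maximum(abs(X[:,0]*c+X[:,1]*s),abs(-X[:,0]*s+X[:,1]*c))-12
                best=min((least_squares(f,[x,y,t],loss="soft_l1",f_scale=1) for t in np.radians([-30,-15,0,15,30])),key=lambda r:r.cost)
                out+=["sq",len(S),best.x[:2],np.degrees(best.x[2]).round(1),np.abs(best.fun).mean().round(2)]
        tt=Q[(z>np.percentile(z,99)-5)]; out+=["tip",np.median(tt,0)]
        print(*out)
# tray
for n in D:
    P=D[n]["P"][D[n]["ok"]]*1000
    Q=P[(P[:,0]>405)&(P[:,0]<535)&(P[:,1]>-250)&(P[:,1]<100)]
    for lo,hi in((4,20),(10,20)):
        U=Q[(Q[:,2]>lo)&(Q[:,2]<hi)]
        rc=cv2.minAreaRect(U[:,:2].astype(np.float32)); print("tray",n,lo,len(U),np.array(rc[0]),np.array(rc[1]),rc[2])
    for z0 in (None,):
        T=P[(P[:,0]>575)&(P[:,0]<700)&(P[:,1]>-80)&(P[:,1]<250)&(P[:,2]>36)&(P[:,2]<45)]
        rc=cv2.minAreaRect(T[:,:2].astype(np.float32)); print("moulds top",n,len(T),np.array(rc[0]),np.array(rc[1]),rc[2],np.median(T[:,2]))
E
python3 fit.py
```

```text
bell top all: 425 [650.6 197.2] [40.  53.3] 28.6 ext mid [649.7 197.3] circ 67 [651.6 202.3] 0.37 tip [650.5 200.8  95.9]
bell side all: 366 [642.9 191.2] [49.  48.7] 63.3 ext mid [648.3 193.7] circ 118 [651.4 202. ] 0.67 tip [650.4 200.4  96.8]
goblet top all: 404 [640.  122.1] [44.7 45. ] 32.5 ext mid [644.8 123.9] circ 52 [645.8 126. ] 1.73 tip [645.  125.4 100.9]
goblet side all: 422 [639.8 122.3] [45.7 51. ] 62.3 ext mid [640.6 122.2] circ 99 [645.6 124.6] 0.65 tip [643.6 122.  102. ]
tower top all: 370 [634.6  54.1] [53.4 44.4] 15.1 ext mid [635.   52.4] circ 90 [635.2  52.3] 3.63 tip [635.5  52.1  98.2]
tower side all: 457 [632.1  48.3] [41.1 57.5] 42.6 ext mid [634.7  47.3] circ 178 [635.4  51.1] 0.76 tip [634.9  50.6  99.1]
obelisk top all: 392 [623.  -26.5] [47.  51.4] 21.5 ext mid [618.7 -25.7] sq 34 [622.3 -23.2] -3.4 0.49 tip [621.4 -24.8 104. ]
obelisk side all: 524 [617.8 -32.5] [42.1 54.4] 49.6 ext mid [620.7 -26. ] sq 240 [622.3 -24.8] -3.8 0.52 tip [619.8 -27.3 104.1]
tray top 4 6430 [469.9 -74.9] [129.  349.8] 0.15925131738185883
tray top 10 1494 [468.3 -81.6] [ 83.2 303. ] 9.174583435058594
moulds top top 2483 [637.5  88.7] [282.8  60.8] 83.35151672363281 42.18173053229979
tray side 4 7496 [469.5 -75.1] [128.7 349.3] 0.06489992886781693
tray side 10 1933 [467.9 -81.3] [ 85.8 302.6] 9.086709022521973
moulds top side 1294 [637.2  87.8] [284.6  61.8] 83.5084228515625 43.24912980676393
```

```bash
python3 - <<'E'
import cv2
a=cv2.imread("pics/top0.png")[140:320,170:450]; cv2.imwrite("pics/topz.png",cv2.resize(a,None,fx=2.8,fy=2.8,interpolation=cv2.INTER_CUBIC))
E
```

```text
(no output)
```

View pics/topz.png

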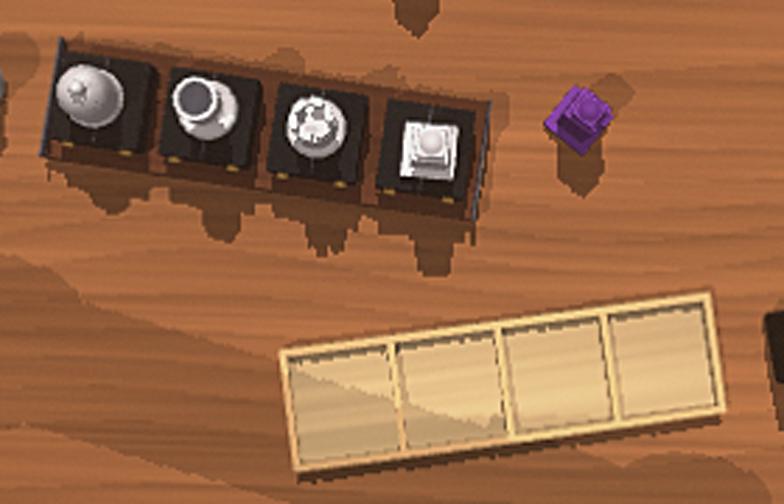

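Fits from the two cameras agree within 1–3 mm. The tray's centre is (468,-81) with yaw +9.1°. Next is a helper that computes the tool-frame shifts.

```bash
cat > go.py <<'E'
import sys; from h import *
from scipy.spatial.transform import Rotation as R
np.set_printoptions(precision=4,suppress=True)
# usage: go.py x y z(mm) jawyaw
def delta(x,y,z,a):
    o=telemetry.get_obs(); T=R.from_euler("xyz",o["tool_rot"],degrees=True)
    best=None
    for b in (a,a+180):
        b=np.radians(b); Z=np.array([np.cos(b),np.sin(b),0]); X=np.array([0,0,-1.]); Y=np.cross(Z,X)
        rv=(T.inv()*R.from_matrix(np.stack([X,Y,Z],1))).as_rotvec()
        if best is None or np.linalg.norm(rv)<np.linalg.norm(best): best=rv
    s=T.inv().apply(np.array([x,y,z])-o["tool_pos"]*1000)
    return o,T,s,best
if __name__=="__main__":
    o,T,s,rv=delta(*map(float,sys.argv[1:5]))
    Z=T.apply([0,0,1]); print("t",o["time_s"],"pos",o["tool_pos"]*1000,"jawyaw",np.degrees(np.arctan2(Z[1],Z[0])).round(1),"F",o["force"],"grip",o["grip_width"],"q7",o["qpos"][6],o["qpos"])
    print("shift",s.round(1),"len",np.linalg.norm(s).round(1),"rv",rv,"deg",np.degrees(np.linalg.norm(rv)).round(1))
E
python3 go.py 651.5 202.2 240 -6.6;python3 go.py 651.5 202.2 240 83.4
```

```text
t 0.9 pos [261.9599 594.883  241.2912] jawyaw 66.2 F [ 0.2268 -0.0876  0.6467] grip 0.0870138513307001 q7 -3.2610584689707216 [-65.427   18.3912  -4.0166  83.108    1.2937  78.5423  -3.2611]
shift [   1.3 -514.8 -202.4] len 553.1 rv [ 1.2712  0.0001 -0.    ] deg 72.8
t 0.9 pos [261.9599 594.883  241.2912] jawyaw 66.2 F [ 0.2268 -0.0876  0.6467] grip 0.0870138513307001 q7 -3.2610584689707216 [-65.427   18.3912  -4.0166  83.108    1.2937  78.5423  -3.2611]
shift [   1.3 -514.8 -202.4] len 553.1 rv [-0.2996  0.0001  0.    ] deg 17.2
```

```bash
python3 -m pendant '[[87,[0,-260,-100],[0.64,0,0]],[87,[0,-260,-100],[0.64,0,0]],[87,[0,-260,-100],[0.64,0,0]],[87,[0,-260,-100],[0.64,0,0]],[87,[0,-260,-100],[0.64,0,0]],[87,[0,-260,-100],[0.64,0,0]],[87,[0,-260,-100],[0.64,0,0]],[87,[0,-260,-100],[0.64,0,0]]]' 30; python3 go.py 651.5 202.2 200 -6.6
```

```text
time_s: 1.57
tool_pos: [0.4664, 0.3909, 0.2417]
tool_rot: [-68.3, 89.7, -39.5]
force: [1.1, -1.7, -0.1]
grip_width: 0.0871
t 1.5667 pos [466.4021 390.8617 241.7114] jawyaw 28.9 F [ 1.0807 -1.6643 -0.1194] grip 0.08706800203871069 q7 -12.166501437440974 [-50.4494  13.1703   9.2489  89.8054  -1.8431  77.1477 -12.1665]
shift [  43.1 -254.4   70.9] len 267.6 rv [0.619  0.0034 0.0042] deg 35.5
```

```bash
python3 -m pendant '[[80,[43,-254,71],[0.619,0.003,0.004]],[80,[43,-254,71],[0.619,0.003,0.004]],[80,[43,-254,71],[0.619,0.003,0.004]],[80,[43,-254,71],[0.619,0.003,0.004]],[80,[43,-254,71],[0.619,0.003,0.004]],[80,[43,-254,71],[0.619,0.003,0.004]],[80,[43,-254,71],[0.619,0.003,0.004]],[80,[43,-254,71],[0.619,0.003,0.004]],[80,[43,-254,71],[0.619,0.003,0.004]]]'; python3 go.py 651.5 202.2 71 -6.6
```

```text
time_s: 2.32
tool_pos: [0.6471, 0.2116, 0.1977]
tool_rot: [153.4, 89.7, 147.4]
force: [0.5, 0.6, 0.3]
grip_width: 0.0798
t 2.3167 pos [647.0705 211.6103 197.6868] jawyaw -6.0 F [0.4994 0.6077 0.2987] grip 0.07979026759752178 q7 -20.419575122496816 [-35.1988  24.0869  20.2527  82.1212  -8.6331  75.4884 -20.4196]
shift [126.6  -9.2   6. ] len 127.1 rv [ 0.0097 -0.0048 -0.0024] deg 0.6
```

```bash
python3 -m pendant '[[80,[0,0,0],[0,0,0]],[80,[0,0,0],[0,0,0]]]'; python3 go.py 651.5 202.2 71 -6.6
```

```text
time_s: 2.48
tool_pos: [0.6457, 0.2153, 0.1986]
tool_rot: [135.3, 89.6, 129.6]
force: [0.2, -0.3, 0.7]
grip_width: 0.0799
t 2.4833 pos [645.703  215.2883 198.5607] jawyaw -5.7 F [ 0.2005 -0.339   0.7097] grip 0.0798587098795706 q7 -20.407336136665453 [-35.3868  23.9758  20.1037  82.1439  -8.6369  75.4885 -20.4073]
shift [127.5 -13.    7.6] len 128.4 rv [ 0.0155 -0.0045 -0.0044] deg 1.0
```

```bash
python3 -m pendant '[[80,[50,-13,7.6],[0.0155,-0.0045,-0.0044]],[80,[50,-13,7.6],[0.0155,-0.0045,-0.0044]],[80,[90,-13,7.6],[0.0155,-0.0045,-0.0044]],[80,[90,-13,7.6],[0.0155,-0.0045,-0.0044]],[80,[90,-13,7.6],[0.0155,-0.0045,-0.0044]],[80,[90,-13,7.6],[0.0155,-0.0045,-0.0044]]]'; python3 go.py 651.5 202.2 71 -6.6
```

```text
time_s: 2.98
tool_pos: [0.6528, 0.2005, 0.1099]
tool_rot: [-21.7, 89.9, -28.5]
force: [-0.0, -0.5, -0.3]
grip_width: 0.0802
t 2.9833 pos [652.8319 200.5246 109.8907] jawyaw -6.7 F [-0.0021 -0.4887 -0.3339] grip 0.08020398696612671 q7 -19.165528609737528 [-34.1183  27.8936  19.8237  87.3681  -9.9052  66.4184 -19.1655]
shift [38.9  1.5 -1.6] len 38.9 rv [-0.0019  0.0013  0.0005] deg 0.1
```

```bash
python3 - <<'E'
from h import *
for n in("top","side"): 
    c=optics.read_camera(n); cv2.imwrite(f"pics/{n}1.png",c["image"])
c=cv2.imread("pics/side1.png")[80:280,180:420]; d=cv2.imread("pics/top1.png")[100:300,150:390]
cv2.imwrite("pics/m1.png",cv2.resize(np.hstack([c,d]),None,fx=1.66,fy=1.66,interpolation=cv2.INTER_CUBIC))
E
```

```text
(no output)
```

View pics/m1.png

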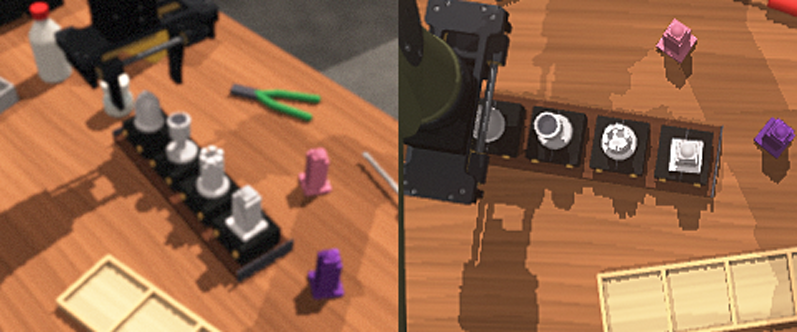

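The open fingers straddle the bell along x, clear of the white cup, with the bell near (145,110) in the left half. Now descend and grip.

```bash
python3 -m pendant '[[80,[20,1,-1],[0,0,0]],[80,[39,1.5,-1.5],[0,0,0]],[80,[39,1.5,-1.5],[0,0,0]],[60,[39,1.5,-1.5],[0,0,0]],[45,[39,1.5,-1.5],[0,0,0]],[30,[39,1.5,-1.5],[0,0,0]],[20,[39,1.5,-1.5],[0,0,0]],[20,[39,1.5,-1.5],[0,0,0]],[20,[39,1.5,-1.5],[0,0,0]],[20,[39,1.5,-1.5],[0,0,0]]]' 30; python3 go.py 651.5 202.2 71 -6.6
```

```text
time_s: 3.92
tool_pos: [0.6515, 0.2009, 0.0695]
tool_rot: [-55.7, 89.9, -62.5]
force: [-0.1, 0.2, 0.1]
grip_width: 0.0413
t 3.9167 pos [651.464  200.8848  69.5474] jawyaw -6.8 F [-0.0616  0.1645  0.0542] grip 0.041273575420851465 q7 -18.8026232613673 [-33.8736  29.9915  19.3317  89.3396 -10.6539  62.4809 -18.8026]
shift [-1.5  1.3 -0.1] len 2.0 rv [-0.0034  0.0009  0.0013] deg 0.2
```

```bash
python3 -m pendant '[[20,[0,0,0],[0,0,0]],[20,[0,0,0],[0,0,0]],[20,[0,0,0],[0,0,0]],[20,[0,0,0],[0,0,0]]]' 30; python3 go.py 651.5 202.2 200 -6.6
```

```text
time_s: 4.25
tool_pos: [0.6512, 0.2009, 0.0693]
tool_rot: [-78.9, 89.9, -85.7]
force: [-0.2, -0.3, 2.4]
grip_width: 0.0349
t 4.25 pos [651.2136 200.9414  69.3454] jawyaw -6.8 F [-0.2383 -0.3046  2.363 ] grip 0.034938606984430104 q7 -18.79932403951886 [-33.8788  30.0024  19.3253  89.3484 -10.6547  62.4967 -18.7993]
shift [-130.7    1.1    0.2] len 130.7 rv [-0.0032  0.0003  0.0015] deg 0.2
```

```bash
python3 -m pendant '[[20,[-10,0,0],[0,0,0]],[20,[-30,0,0],[0,0,0]],[20,[-60,0,0],[0,0,0]],[20,[-90,0,0],[0,0,0]],[20,[-120,0,0],[0,0,0]],[20,[-131,0,0],[0,0,0]],[20,[-131,0,0],[0,0,0]],[20,[-131,0,0],[0,0,0]]]'; python3 go.py 485.7 -191 200 9.1
```

```text
time_s: 4.92
tool_pos: [0.6511, 0.201, 0.1997]
tool_rot: [-74.0, 89.9, -80.8]
force: [0.8, 0.3, -1.9]
grip_width: 0.0349
t 4.9167 pos [651.1089 201.0238 199.7128] jawyaw -6.8 F [ 0.8361  0.3007 -1.8622] grip 0.03491045751533349 q7 -20.350065145956286 [-34.7741  24.0046  20.733   82.0684  -8.4644  75.4837 -20.3501]
shift [   0.3 -408.8 -117.9] len 425.5 rv [-0.2773  0.0002  0.0015] deg 15.9
```

```bash
python3 -m pendant '[[20,[0,-15,-4],[-0.01,0,0]],[20,[0,-40,-12],[-0.03,0,0]],[20,[0,-70,-20],[-0.05,0,0]],[20,[0,-100,-29],[-0.08,0,0]],[20,[0,-130,-38],[-0.1,0,0]],[20,[0,-160,-46],[-0.12,0,0]],[20,[0,-190,-55],[-0.14,0,0]],[20,[0,-220,-64],[-0.16,0,0]],[20,[0,-250,-72],[-0.18,0,0]],[20,[0,-270,-78],[-0.19,0,0]]]'; python3 -m pendant '[[20,[0,-15,-4],[-0.01,0,0]],[20,[0,-40,-12],[-0.03,0,0]],[20,[0,-70,-20],[-0.04,0,0]],[20,[0,-100,-29],[-0.06,0,0]],[20,[0,-115,-33],[-0.07,0,0]],[20,[0,-122,-35],[-0.08,0,0]],[20,[0,-122,-35],[-0.08,0,0]],[20,[0,-122,-35],[-0.08,0,0]]]'; python3 go.py 485.7 -191 200 9.1
```

```text
time_s: 5.75
tool_pos: [0.5388, -0.0611, 0.1977]
tool_rot: [-152.3, 89.7, -148.3]
force: [-0.5, -1.5, -1.9]
grip_width: 0.0346
time_s: 6.42
tool_pos: [0.5153, -0.1806, 0.1993]
tool_rot: [-178.1, 89.9, -169.4]
force: [-0.4, 0.7, -1.6]
grip_width: 0.0346
t 6.4167 pos [ 515.2848 -180.5649  199.2534] jawyaw 8.7 F [-0.4009  0.7447 -1.6103] grip 0.03462454037393906 q7 29.037528429589358 [-13.1322   7.6211  32.3322 102.3189  -4.229   71.3843  29.0375]
shift [ -0.7  -5.8 -30.8] len 31.4 rv [-0.0069 -0.0021  0.0001] deg 0.4
```

```bash
python3 -m pendant '[[20,[0,-3,-15],[-0.007,-0.002,0]],[20,[0,-6,-31],[-0.007,-0.002,0]],[20,[25,-6,-31],[-0.007,-0.002,0]],[20,[60,-6,-31],[-0.007,-0.002,0]],[20,[95,-6,-31],[-0.007,-0.002,0]],[20,[120,-6,-31],[-0.007,-0.002,0]],[20,[140,-6,-31],[-0.007,-0.002,0]],[20,[140,-6,-31],[-0.007,-0.002,0]],[20,[140,-6,-31],[-0.007,-0.002,0]]]'; python3 go.py 485.7 -191 33.5 9.1
```

```text
time_s: 7.17
tool_pos: [0.4856, -0.1908, 0.0597]
tool_rot: [-164.1, 90.0, -154.9]
force: [0.9, -0.2, -1.6]
grip_width: 0.0342
t 7.1667 pos [ 485.6172 -190.7644   59.7242] jawyaw 9.2 F [ 0.9083 -0.1895 -1.6171] grip 0.03416785632512138 q7 35.444770673204104 [-10.4477  13.909   32.237  113.6324  -8.9755  54.9022  35.4448]
shift [26.2 -0.2  0.1] len 26.2 rv [ 0.0022 -0.0008  0.0002] deg 0.1
```

```bash
python3 - <<'E'
from h import *
a=optics.read_camera("side")["image"]; b=optics.read_camera("top")["image"]
cv2.imwrite("pics/m2.png",cv2.resize(np.hstack([a[200:380,210:410],b[200:380,330:530]]),None,fx=2,fy=2,interpolation=cv2.INTER_CUBIC))
E
```

```text
(no output)
```

View pics/m2.png

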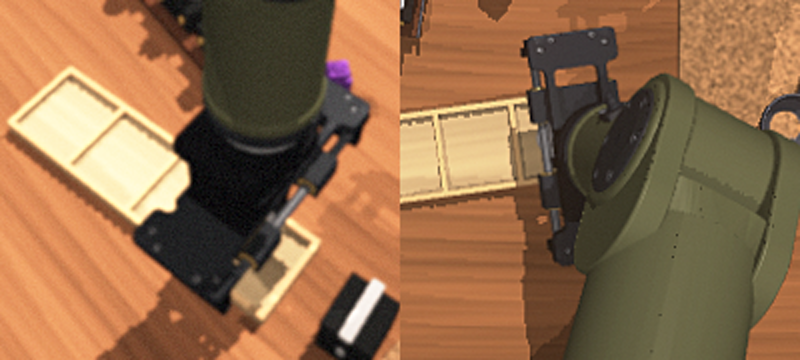

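```bash
python3 -m pendant '[[20,[6,0,0],[0,0,0]],[20,[12,0,0],[0,0,0]],[20,[16,0,0],[0,0,0]],[20,[16,0,0],[0,0,0]],[20,[16,0,0],[0,0,0]]]';python3 -m pendant '[[20,[2,0,0],[0,0,0]],[20,[4,0,0],[0,0,0]],[20,[4,0,0],[0,0,0]]]'; python3 -m pendant '[[20,[1,0,0],[0,0,0]],[20,[2,0,0],[0,0,0]],[20,[2,0,0],[0,0,0]]]'; python3 -m pendant '[[20,[1,0,0],[0,0,0]],[20,[2,0,0],[0,0,0]],[20,[2,0,0],[0,0,0]]]'
```

```text
time_s: 7.68
tool_pos: [0.4858, -0.1928, 0.0446]
tool_rot: [-40.5, 89.9, -31.5]
force: [0.2, 0.5, -0.9]
grip_width: 0.0347
time_s: 7.93
tool_pos: [0.4859, -0.1928, 0.0405]
tool_rot: [-40.5, 89.9, -31.4]
force: [-0.1, 0.0, -1.2]
grip_width: 0.0349
time_s: 8.18
tool_pos: [0.486, -0.1928, 0.0386]
tool_rot: [-38.5, 89.9, -29.4]
force: [-0.0, -0.1, -1.8]
grip_width: 0.0346
time_s: 8.43
tool_pos: [0.486, -0.1928, 0.0366]
tool_rot: [-39.3, 89.9, -30.2]
force: [-0.1, 0.3, -2.6]
grip_width: 0.0344
```

```bash
python3 -m pendant '[[20,[1,0,0],[0,0,0]],[20,[2,0,0],[0,0,0]],[20,[2,0,0],[0,0,0]]]'; python3 -m pendant '[[20,[1,0,0],[0,0,0]],[20,[1,0,0],[0,0,0]]]'; python3 -m pendant '[[20,[0.7,0,0],[0,0,0]],[20,[0.7,0,0],[0,0,0]]]'
```

```text
time_s: 8.68
tool_pos: [0.4859, -0.1928, 0.0346]
tool_rot: [-40.0, 89.9, -31.0]
force: [0.6, -0.1, -2.6]
grip_width: 0.0345
time_s: 8.85
tool_pos: [0.486, -0.1928, 0.0336]
tool_rot: [-38.3, 89.9, -29.2]
force: [0.1, -0.5, -1.5]
grip_width: 0.0346
time_s: 9.02
tool_pos: [0.4861, -0.1929, 0.0333]
tool_rot: [-34.6, 89.9, -25.5]
force: [-0.8, 0.3, 1.8]
grip_width: 0.0346
```

```bash
python3 -m pendant '[[44,[0,0,0],[0,0,0]],[44,[0,0,0],[0,0,0]],[44,[0,0,0],[0,0,0]],[44,[-20,0,0],[0,0,0]],[60,[-60,0,0],[0,0,0]],[80,[-100,0,0],[0,0,0]],[80,[-130,0,0],[0,0,0]],[80,[-160,0,0],[0,0,0]],[80,[-160,0,0],[0,0,0]]]'; python3 go.py 645.7 125 200 -6.6
```

```text
time_s: 9.77
tool_pos: [0.4893, -0.1941, 0.1996]
tool_rot: [-20.9, 89.2, -11.8]
force: [1.6, -1.0, 0.3]
grip_width: 0.0693
t 9.7667 pos [ 489.2775 -194.0632  199.5985] jawyaw 9.1 F [ 1.6312 -1.0166  0.3429] grip 0.06933069936809722 q7 30.2749237161356 [-13.1324   4.0697  33.5875 105.6154  -2.5174  70.2193  30.2749]
shift [  0.8 290.4 204.7] len 355.3 rv [0.2734 0.0136 0.0032] deg 15.7
```

```bash
python3 -m pendant '[[80,[0,145,102],[0.14,0.007,0]],[80,[0,145,102],[0.14,0.007,0]],[80,[0,145,102],[0.14,0.007,0]],[80,[0,145,102],[0.14,0.007,0]],[80,[0,290,205],[0.27,0.014,0.003]],[80,[0,290,205],[0.27,0.014,0.003]],[80,[0,290,205],[0.27,0.014,0.003]],[80,[0,290,205],[0.27,0.014,0.003]],[80,[0,290,205],[0.27,0.014,0.003]],[80,[0,290,205],[0.27,0.014,0.003]]]';python3 -m pendant '[[80,[0,0,0],[0,0,0]],[80,[0,0,0],[0,0,0]]]'; python3 go.py 645.7 125 86 -6.6;  python3 - <<'E'
from h import *
a=optics.read_camera("side")["image"]; b=optics.read_camera("top")["image"]
cv2.imwrite("pics/m3.png",cv2.resize(np.hstack([a[200:380,210:410],b[200:380,330:530]]),None,fx=2,fy=2,interpolation=cv2.INTER_CUBIC))
E
```

```text
time_s: 10.6
tool_pos: [0.643, 0.1352, 0.1913]
tool_rot: [164.3, 89.2, 158.5]
force: [-1.5, 1.2, 0.7]
grip_width: 0.08
time_s: 10.77
tool_pos: [0.6421, 0.1247, 0.1924]
tool_rot: [-173.0, 89.3, -179.5]
force: [0.1, -1.1, 0.3]
grip_width: 0.0803
t 10.7667 pos [642.1355 124.6986 192.3858] jawyaw -6.4 F [ 0.0886 -1.1391  0.2711] grip 0.0803133610906039 q7 -13.55359614059908 [-30.6413  21.5819  22.5631  86.3611  -8.54    74.4557 -13.5536]
shift [106.3   0.9   4.8] len 106.4 rv [ 0.0027 -0.0125  0.0015] deg 0.7
```

View pics/m3.png

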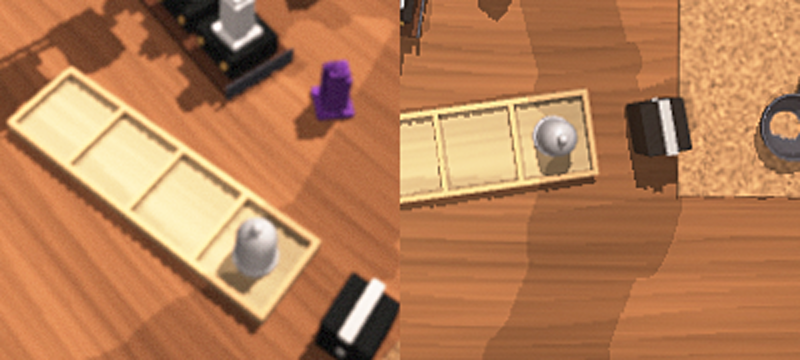

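The bell stands upright and centred in the right-end compartment, at (255,245) in the left half and (555,135) in the right half. Next is the goblet.

```bash
python3 -m pendant '[[80,[20,1,5],[0.003,-0.0125,0.0015]],[80,[50,1,5],[0.003,-0.0125,0.0015]],[80,[66,1,5],[0.003,-0.0125,0.0015]],[80,[66,1,5],[0.003,-0.0125,0.0015]],[80,[66,1,5],[0.003,-0.0125,0.0015]]]'; python3 go.py 645.7 125 86 -6.6
```

```text
time_s: 11.28
tool_pos: [0.6461, 0.125, 0.1267]
tool_rot: [126.9, 89.9, 120.2]
force: [0.5, 0.6, 1.8]
grip_width: 0.08
t 11.2833 pos [646.0793 125.0343 126.7203] jawyaw -6.7 F [0.4765 0.6357 1.8473] grip 0.07998990607877071 q7 -12.925761774700419 [-30.2252  24.4086  21.9511  90.4616  -9.717   67.031  -12.9258]
shift [40.7 -0.1 -0.3] len 40.7 rv [-0.0014 -0.0006 -0.0008] deg 0.1
```

```bash
python3 -m pendant '[[70,[20,0,0],[0,0,0]],[60,[38,0,0],[0,0,0]],[50,[40.5,0,0],[0,0,0]],[40,[40.5,0,0],[0,0,0]],[30,[40.5,0,0],[0,0,0]],[20,[40.5,0,0],[0,0,0]],[15,[40.5,0,0],[0,0,0]],[15,[40.5,0,0],[0,0,0]],[15,[40.5,0,0],[0,0,0]],[15,[40.5,0,0],[0,0,0]]]' 30;python3 -m pendant '[[15,[0,0,0],[0,0,0]],[15,[0,0,0],[0,0,0]],[15,[0,0,0],[0,0,0]]]'
```

```text
time_s: 12.12
tool_pos: [0.6468, 0.1268, 0.0871]
tool_rot: [63.2, 89.9, 56.6]
force: [-1.3, 0.0, 2.3]
grip_width: 0.0271
time_s: 12.37
tool_pos: [0.6468, 0.1268, 0.0871]
tool_rot: [64.8, 89.9, 58.2]
force: [-1.7, 1.1, 4.7]
grip_width: 0.0272
```

```bash
python3 -m pendant '[[15,[-10,0,0],[0,0,0]],[15,[-30,0,0],[0,0,0]],[15,[-60,0,0],[0,0,0]],[15,[-90,0,0],[0,0,0]],[15,[-113,0,0],[0,0,0]],[15,[-113,0,0],[0,0,0]],[15,[-113,0,0],[0,0,0]]]'; python3 go.py 474 -117.9 200 9.1
```

```text
time_s: 12.95
tool_pos: [0.6475, 0.1264, 0.2009]
tool_rot: [35.6, 89.7, 29.0]
force: [-0.1, 0.2, -2.0]
grip_width: 0.0265
t 12.95 pos [647.481  126.4174 200.9159] jawyaw -6.6 F [-0.082   0.1852 -1.9583] grip 0.026534954418727073 q7 -13.85610000852415 [-30.7988  21.2531  22.6653  85.7906  -8.4275  74.386  -13.8561]
shift [  -0.3 -262.6 -144.4] len 299.6 rv [-0.2735  0.0039 -0.0021] deg 15.7
```

```bash
python3 -m pendant '[[15,[0,-15,-8],[-0.02,0,0]],[15,[0,-45,-25],[-0.05,0,0]],[15,[0,-80,-44],[-0.08,0.001,-0.001]],[15,[0,-115,-63],[-0.12,0.001,-0.001]],[15,[0,-150,-82],[-0.16,0.002,-0.001]],[15,[0,-185,-102],[-0.19,0.003,-0.001]],[15,[0,-220,-121],[-0.23,0.004,-0.002]],[15,[0,-250,-137],[-0.26,0.004,-0.002]],[15,[0,-263,-144],[-0.2735,0.004,-0.002]],[15,[0,-263,-144],[-0.2735,0.004,-0.002]]]'; python3 -m pendant '[[15,[0,0,0],[0,0,0]],[15,[0,0,0],[0,0,0]]]'; python3 go.py 474 -117.9 51 9.1
```

```text
time_s: 13.78
tool_pos: [0.4699, -0.1223, 0.1973]
tool_rot: [178.3, 89.6, -173.0]
force: [0.2, 1.4, -1.8]
grip_width: 0.0268
time_s: 13.95
tool_pos: [0.4734, -0.1171, 0.1979]
tool_rot: [172.2, 89.7, -178.6]
force: [-0.3, -0.0, -0.8]
grip_width: 0.0271
t 13.95 pos [ 473.4277 -117.079   197.9472] jawyaw 9.2 F [-0.2825 -0.032  -0.8455] grip 0.02707433184805867 q7 19.883686995713607 [-19.0704  -0.5126  29.8903 109.7108   0.3269  70.9825  19.8837]
shift [146.9  -1.    1.1] len 147.0 rv [ 0.0013 -0.0044 -0.0006] deg 0.3
```

```bash
python3 -m pendant '[[15,[15,-1,1],[0.001,-0.004,0]],[15,[40,-1,1],[0.001,-0.004,0]],[15,[70,-1,1],[0.001,-0.004,0]],[15,[100,-1,1],[0.001,-0.004,0]],[15,[125,-1,1],[0.001,-0.004,0]],[15,[135,-1,1],[0.001,-0.004,0]],[15,[140,-1,1],[0.001,-0.004,0]],[15,[140,-1,1],[0.001,-0.004,0]],[15,[140,-1,1],[0.001,-0.004,0]]]'; python3 go.py 474 -117.9 51 9.1
```

```text
time_s: 14.7
tool_pos: [0.4754, -0.119, 0.0599]
tool_rot: [-15.0, 89.9, -5.9]
force: [0.6, -0.3, -0.9]
grip_width: 0.027
t 14.7 pos [ 475.3828 -118.9846   59.8703] jawyaw 9.1 F [ 0.5788 -0.2864 -0.9077] grip 0.027004256803676647 q7 25.417130276437288 [-17.2992   9.5522  30.429  117.9273  -5.9961  53.8313  25.4171]
shift [ 8.9  1.3 -1.2] len 9.0 rv [-0.      0.0023  0.0006] deg 0.1
```

```bash
python3 -m pendant '[[15,[3,0,0],[0,0,0]],[15,[5,0,0],[0,0,0]],[15,[5,0,0],[0,0,0]]]';  python3 -m pendant '[[15,[1,0,0],[0,0,0]],[15,[2,0,0],[0,0,0]],[15,[2,0,0],[0,0,0]]]'; python3 -m pendant '[[15,[1,0,0],[0,0,0]],[15,[1,0,0],[0,0,0]]]'; python3 -m pendant '[[15,[0.7,0,0],[0,0,0]],[15,[0.7,0,0],[0,0,0]]]'
```

```text
time_s: 14.95
tool_pos: [0.4747, -0.1192, 0.0545]
tool_rot: [-3.2, 89.9, 5.9]
force: [-0.0, 0.3, -1.5]
grip_width: 0.0268
time_s: 15.2
tool_pos: [0.4742, -0.1192, 0.052]
tool_rot: [-2.9, 89.9, 6.1]
force: [0.3, -0.7, -1.7]
grip_width: 0.0269
time_s: 15.37
tool_pos: [0.4744, -0.1193, 0.0511]
tool_rot: [-7.9, 89.9, 1.1]
force: [0.3, -0.1, -0.5]
grip_width: 0.0271
time_s: 15.53
tool_pos: [0.4744, -0.1194, 0.051]
tool_rot: [3.9, 89.9, 13.0]
force: [-1.9, 0.4, 5.9]
grip_width: 0.0266
```

```bash
python3 -m pendant '[[44,[0,0,0],[0,0,0]],[44,[0,0,0],[0,0,0]],[44,[0,0,0],[0,0,0]],[44,[-20,0,0],[0,0,0]],[60,[-60,0,0],[0,0,0]],[80,[-100,0,0],[0,0,0]],[80,[-135,0,0],[0,0,0]],[80,[-149,0,0],[0,0,0]],[80,[-149,0,0],[0,0,0]],[80,[-149,0,0],[0,0,0]]]'; python3 go.py 635.3 51.5 200 -6.6
```

```text
time_s: 16.37
tool_pos: [0.4746, -0.1192, 0.1998]
tool_rot: [-1.5, 89.8, 7.5]
force: [-0.6, 0.4, -0.6]
grip_width: 0.075
t 16.3667 pos [ 474.5794 -119.1741  199.8054] jawyaw 9.1 F [-0.6072  0.3521 -0.5604] grip 0.07501128249758893 q7 19.991728622632653 [-19.4767  -0.7511  30.5215 109.6884   0.3482  70.8023  19.9917]
shift [  0.3 143.2 185.6] len 234.4 rv [ 0.2734  0.0029 -0.0003] deg 15.7
```

```bash
python3 -m pendant '[[80,[0,20,26],[0.04,0,0]],[80,[0,45,58],[0.09,0,0]],[80,[0,70,90],[0.14,0.001,0]],[80,[0,95,122],[0.19,0.002,0]],[80,[0,120,155],[0.23,0.003,0]],[80,[0,143,186],[0.2735,0.003,0]],[80,[0,143,186],[0.2735,0.003,0]],[80,[0,143,186],[0.2735,0.003,0]],[80,[0,143,186],[0.2735,0.003,0]]]'; python3 go.py 635.3 51.5 74 -6.6;  python3 - <<'E'
from h import *
a=optics.read_camera("side")["image"]; b=optics.read_camera("top")["image"]
cv2.imwrite("pics/m4.png",cv2.resize(np.hstack([a[200:380,210:410],b[200:380,330:530]]),None,fx=2,fy=2,interpolation=cv2.INTER_CUBIC))
E
```

```text
time_s: 17.12
tool_pos: [0.6341, 0.0503, 0.197]
tool_rot: [-154.9, 89.6, -161.5]
force: [0.1, -0.1, -0.4]
grip_width: 0.08
t 17.1167 pos [634.0907  50.3143 196.9553] jawyaw -6.6 F [ 0.0859 -0.069  -0.4408] grip 0.08003244829865971 q7 -7.326206609843152 [-27.1226  19.167   25.2856  89.2447  -8.2926  73.8319  -7.3262]
shift [122.9   1.7   1.8] len 123.0 rv [-0.0004 -0.0059  0.0028] deg 0.4
```

View pics/m4.png

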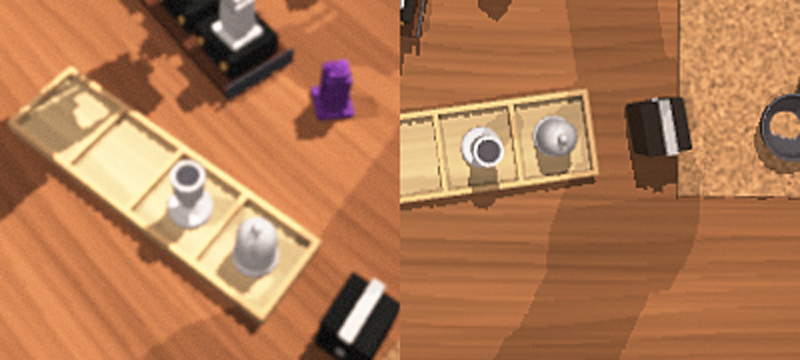

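The goblet stands upright beside the bell, at (188,190) in the left half and (485,150) in the right half. Next is the tower.

```bash
python3 -m pendant '[[80,[20,1.7,1.8],[0,-0.006,0.003]],[80,[50,1.7,1.8],[0,-0.006,0.003]],[80,[80,1.7,1.8],[0,-0.006,0.003]],[80,[80,1.7,1.8],[0,-0.006,0.003]],[80,[80,1.7,1.8],[0,-0.006,0.003]]]'; python3 go.py 635.3 51.5 74 -6.6
```

```text
time_s: 17.63
tool_pos: [0.6354, 0.0514, 0.1185]
tool_rot: [68.7, 89.9, 62.0]
force: [-0.3, -0.1, 1.5]
grip_width: 0.0805
t 17.6333 pos [635.4219  51.3769 118.5336] jawyaw -6.7 F [-0.3031 -0.0749  1.5295] grip 0.0804965813619852 q7 -6.108882149789508 [-26.4189  22.6544  24.418   94.2281 -10.2006  65.2535  -6.1089]
shift [44.5  0.  -0.2] len 44.5 rv [-0.0021  0.0007 -0.0018] deg 0.2
```

```bash
python3 -m pendant '[[75,[20,0,0],[0,0,0]],[65,[40,0,0],[0,0,0]],[50,[44.5,0,0],[0,0,0]],[40,[44.5,0,0],[0,0,0]],[30,[44.5,0,0],[0,0,0]],[20,[44.5,0,0],[0,0,0]],[15,[44.5,0,0],[0,0,0]],[15,[44.5,0,0],[0,0,0]],[15,[44.5,0,0],[0,0,0]],[15,[44.5,0,0],[0,0,0]]]' 30;python3 -m pendant '[[15,[0,0,0],[0,0,0]],[15,[0,0,0],[0,0,0]],[15,[0,0,0],[0,0,0]]]'
```

```text
time_s: 18.47
tool_pos: [0.6372, 0.053, 0.0756]
tool_rot: [40.2, 89.7, 33.6]
force: [-2.3, -0.9, 4.6]
grip_width: 0.0282
time_s: 18.72
tool_pos: [0.6372, 0.053, 0.0756]
tool_rot: [40.9, 89.7, 34.3]
force: [-3.1, 0.3, 6.6]
grip_width: 0.0284
```

```bash
python3 -m pendant '[[15,[-10,0,0],[0,0,0]],[15,[-30,0,0],[0,0,0]],[15,[-60,0,0],[0,0,0]],[15,[-90,0,0],[0,0,0]],[15,[-115,0,0],[0,0,0]],[15,[-125,0,0],[0,0,0]],[15,[-125,0,0],[0,0,0]],[15,[-125,0,0],[0,0,0]]]'; python3 go.py 462.2 -44.9 200 9.1
```

```text
time_s: 19.38
tool_pos: [0.6365, 0.0525, 0.1992]
tool_rot: [36.6, 89.7, 29.9]
force: [-0.4, 0.7, -2.2]
grip_width: 0.0283
t 19.3833 pos [636.5335  52.5099 199.2214] jawyaw -6.6 F [-0.4367  0.6818 -2.2443] grip 0.028333959378148473 q7 -7.387601685960694 [-27.2262  18.9523  25.2807  89.2364  -8.44    73.4534  -7.3876]
shift [  -1.7 -116.9 -161.9] len 199.7 rv [-0.2743  0.0039 -0.0022] deg 15.7
```

```bash
python3 -m pendant '[[15,[0,-10,-14],[-0.02,0,0]],[15,[0,-28,-39],[-0.06,0,0]],[15,[0,-47,-65],[-0.11,0.001,-0.001]],[15,[0,-66,-91],[-0.16,0.002,-0.001]],[15,[0,-85,-117],[-0.2,0.003,-0.002]],[15,[0,-104,-144],[-0.24,0.004,-0.002]],[15,[-1,-117,-162],[-0.274,0.004,-0.002]],[15,[-1,-117,-162],[-0.274,0.004,-0.002]],[15,[-1,-117,-162],[-0.274,0.004,-0.002]],[15,[-1,-117,-162],[-0.274,0.004,-0.002]]]'; python3 go.py 462.2 -44.9 39.6 9.1
```

```text
time_s: 20.22
tool_pos: [0.4622, -0.0444, 0.1988]
tool_rot: [158.4, 89.9, 167.5]
force: [0.8, 0.1, -1.0]
grip_width: 0.0279
t 20.2167 pos [462.1504 -44.3894 198.7933] jawyaw 9.1 F [ 0.8417  0.06   -0.9828] grip 0.027867020700606423 q7 9.779697450246843 [-25.2002  -3.925   26.5406 112.5273   1.8404  71.0552   9.7797]
shift [159.2  -0.6   0.1] len 159.2 rv [-0.0001 -0.001  -0.0004] deg 0.1
```

```bash
python3 -m pendant '[[15,[15,0,0],[0,0,0]],[15,[45,0,0],[0,0,0]],[15,[75,0,0],[0,0,0]],[15,[105,0,0],[0,0,0]],[15,[130,0,0],[0,0,0]],[15,[145,0,0],[0,0,0]],[15,[152,0,0],[0,0,0]],[15,[152,0,0],[0,0,0]],[15,[152,0,0],[0,0,0]]]'; python3 go.py 462.2 -44.9 39.6 9.1
```

```text
time_s: 20.97
tool_pos: [0.4629, -0.0447, 0.0479]
tool_rot: [-117.7, 90.0, -108.6]
force: [0.5, -0.2, -0.9]
grip_width: 0.0284
t 20.9667 pos [462.9251 -44.7339  47.8938] jawyaw 9.1 F [ 0.4645 -0.1632 -0.887 ] grip 0.028361409949452986 q7 15.347599073393415 [-23.9095   7.4691  27.6529 121.4851  -4.352   51.9797  15.3476]
shift [ 8.3 -0.  -0.7] len 8.3 rv [ 0.0004 -0.0003  0.0005] deg 0.0
```

```bash
python3 -m pendant '[[15,[3,0,0],[0,0,0]],[15,[5,0,0],[0,0,0]],[15,[5,0,0],[0,0,0]]]';  python3 -m pendant '[[15,[1,0,0],[0,0,0]],[15,[2,0,0],[0,0,0]],[15,[2,0,0],[0,0,0]]]'; python3 -m pendant '[[15,[0.7,0,0],[0,0,0]],[15,[0.7,0,0],[0,0,0]]]'; python3 -m pendant '[[15,[0.7,0,0],[0,0,0]],[15,[0.7,0,0],[0,0,0]]]'
```

```text
time_s: 21.22
tool_pos: [0.4629, -0.0448, 0.0434]
tool_rot: [9.6, 89.9, 18.7]
force: [-0.4, -0.6, -0.6]
grip_width: 0.0284
time_s: 21.47
tool_pos: [0.4624, -0.045, 0.0411]
tool_rot: [22.6, 90.0, 31.7]
force: [-0.1, 0.2, -2.4]
grip_width: 0.0282
time_s: 21.63
tool_pos: [0.4624, -0.045, 0.0403]
tool_rot: [25.1, 90.0, 34.2]
force: [-0.4, 0.0, -0.6]
grip_width: 0.0284
time_s: 21.8
tool_pos: [0.4625, -0.045, 0.0396]
tool_rot: [13.6, 90.0, 22.7]
force: [-0.1, -0.1, -0.8]
grip_width: 0.0282
```

```bash
python3 -m pendant '[[15,[0.6,0,0],[0,0,0]],[15,[0.6,0,0],[0,0,0]]]'
```

```text
time_s: 21.97
tool_pos: [0.4625, -0.0451, 0.0395]
tool_rot: [59.5, 90.0, 68.6]
force: [-2.7, -0.3, 4.5]
grip_width: 0.0279
```

Contact. Release and retreat.

```bash
python3 -m pendant '[[44,[0,0,0],[0,0,0]],[44,[0,0,0],[0,0,0]],[44,[0,0,0],[0,0,0]],[44,[-20,0,0],[0,0,0]],[60,[-60,0,0],[0,0,0]],[80,[-100,0,0],[0,0,0]],[80,[-140,0,0],[0,0,0]],[80,[-160,0,0],[0,0,0]],[80,[-160,0,0],[0,0,0]],[80,[-160,0,0],[0,0,0]]]'; python3 go.py 622.3 -24.2 200 -3.7
```

```text
time_s: 22.8
tool_pos: [0.4632, -0.0449, 0.2001]
tool_rot: [6.1, 89.8, 15.2]
force: [-0.6, 0.1, 0.1]
grip_width: 0.0752
t 22.8 pos [463.1924 -44.929  200.0647] jawyaw 9.1 F [-0.5806  0.0671  0.1123] grip 0.07515277128973262 q7 9.786155008899568 [-25.7464  -4.0926  27.1208 112.4962   1.9128  70.9679   9.7862]
shift [  0.6  -4.7 160.4] len 160.5 rv [ 0.2232  0.0034 -0.0007] deg 12.8
```

```bash
python3 -m pendant '[[80,[0,0,26],[0.04,0,0]],[80,[0,-1,58],[0.08,0,0]],[80,[0,-2,90],[0.12,0.001,0]],[80,[0,-3,122],[0.16,0.002,0]],[80,[0,-4,150],[0.2,0.003,0]],[80,[0,-5,160],[0.223,0.003,0]],[80,[0,-5,160],[0.223,0.003,0]],[80,[0,-5,160],[0.223,0.003,0]],[80,[0,-5,160],[0.223,0.003,0]]]'; python3 go.py 622.3 -24.2 74 -3.7;  python3 - <<'E'
from h import *
a=optics.read_camera("side")["image"]; b=optics.read_camera("top")["image"]
cv2.imwrite("pics/m5.png",cv2.resize(np.hstack([a[180:360,200:400],b[150:330,250:450]]),None,fx=2,fy=2,interpolation=cv2.INTER_CUBIC))
E
```

```text
time_s: 23.55
tool_pos: [0.6196, -0.0253, 0.1975]
tool_rot: [-172.9, 89.7, -176.6]
force: [0.6, 0.2, -0.4]
grip_width: 0.0798
t 23.55 pos [619.616  -25.2645 197.5087] jawyaw -3.7 F [ 0.5874  0.1695 -0.3788] grip 0.07976948208160457 q7 2.9206294302403113 [-23.8162  17.498   29.0279  91.7421  -8.7134  73.3636   2.9206]
shift [123.5   1.3   3.3] len 123.5 rv [-0.0003 -0.0058  0.0007] deg 0.3
```

View pics/m5.png

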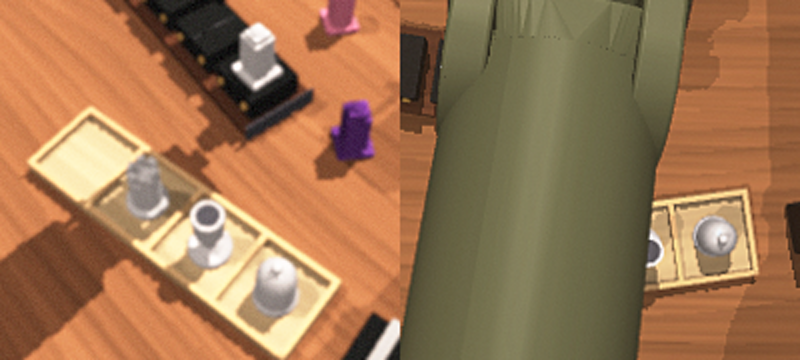

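The tower stands upright at (147,190) in the left half. The obelisk is still on its mould at (258,60).

```bash
python3 -m pendant '[[80,[20,1.3,3.3],[0,-0.006,0.001]],[80,[50,1.3,3.3],[0,-0.006,0.001]],[80,[75,1.3,3.3],[0,-0.006,0.001]],[80,[75,1.3,3.3],[0,-0.006,0.001]],[80,[75,1.3,3.3],[0,-0.006,0.001]]]'; python3 go.py 622.3 -24.2 74 -3.7
```

```text
time_s: 24.07
tool_pos: [0.6229, -0.0236, 0.1234]
tool_rot: [49.8, 89.9, 46.1]
force: [-0.2, 0.6, 1.3]
grip_width: 0.0801
t 24.0667 pos [622.884  -23.6386 123.4389] jawyaw -3.7 F [-0.2137  0.6491  1.257 ] grip 0.08011147736147872 q7 4.3182409770935575 [-23.0336  21.1664  28.1146  96.1987 -10.8493  65.2975   4.3182]
shift [49.4 -0.6 -0.6] len 49.4 rv [-0.0001  0.0007 -0.0009] deg 0.1
```

```bash
python3 -m pendant '[[75,[20,-0.5,-0.5],[0,0,0]],[65,[40,-0.5,-0.5],[0,0,0]],[50,[49.5,-0.5,-0.5],[0,0,0]],[40,[49.5,-0.5,-0.5],[0,0,0]],[30,[49.5,-0.5,-0.5],[0,0,0]],[20,[49.5,-0.5,-0.5],[0,0,0]],[15,[49.5,-0.5,-0.5],[0,0,0]],[15,[49.5,-0.5,-0.5],[0,0,0]],[15,[49.5,-0.5,-0.5],[0,0,0]],[15,[49.5,-0.5,-0.5],[0,0,0]]]' 30;python3 -m pendant '[[12,[0,0,0],[0,0,0]],[12,[0,0,0],[0,0,0]],[12,[0,0,0],[0,0,0]]]'
```

```text
time_s: 24.9
tool_pos: [0.6234, -0.024, 0.075]
tool_rot: [29.7, 89.9, 26.0]
force: [-1.7, -0.1, 1.9]
grip_width: 0.0237
time_s: 25.15
tool_pos: [0.6234, -0.024, 0.075]
tool_rot: [30.5, 89.9, 26.8]
force: [-3.6, 0.0, 4.7]
grip_width: 0.0238
```

Gripped at 23.8 mm, so it is square on the shaft. Grasp height is 33 mm, so placing is at TCP z≈39.

```bash
python3 -m pendant '[[12,[-10,0,0],[0,0,0]],[12,[-30,0,0],[0,0,0]],[12,[-60,0,0],[0,0,0]],[12,[-90,0,0],[0,0,0]],[12,[-115,0,0],[0,0,0]],[12,[-125,0,0],[0,0,0]],[12,[-125,0,0],[0,0,0]],[12,[-125,0,0],[0,0,0]]]'; python3 go.py 450.5 28.2 200 9.1
```

```text
time_s: 25.82
tool_pos: [0.6233, -0.024, 0.1988]
tool_rot: [17.2, 89.8, 13.5]
force: [0.2, -0.4, -3.4]
grip_width: 0.0239
t 25.8167 pos [623.3105 -24.021  198.7508] jawyaw -3.7 F [ 0.2142 -0.3835 -3.3512] grip 0.02393793886223174 q7 2.9082542752853313 [-23.9022  17.5242  29.0621  91.5702  -8.8533  73.02     2.9083]
shift [  -1.7   41.  -175.8] len 180.5 rv [-0.2232  0.0031 -0.0006] deg 12.8
```

```bash
python3 -m pendant '[[12,[0,3,-14],[-0.02,0,0]],[12,[0,9,-40],[-0.06,0,0]],[12,[0,16,-68],[-0.1,0.001,0]],[12,[0,23,-98],[-0.14,0.002,0]],[12,[0,30,-128],[-0.18,0.002,0]],[12,[-1,36,-155],[-0.21,0.003,0]],[12,[-1,41,-176],[-0.223,0.003,-0.001]],[12,[-1,41,-176],[-0.223,0.003,-0.001]],[12,[-1,41,-176],[-0.223,0.003,-0.001]],[12,[-1,41,-176],[-0.223,0.003,-0.001]]]'; python3 go.py 450.5 28.2 39 9.1
```

```text
time_s: 26.65
tool_pos: [0.4503, 0.0279, 0.1988]
tool_rot: [-134.9, 89.9, -125.8]
force: [-0.8, 0.6, -2.9]
grip_width: 0.0237
t 26.65 pos [450.3117  27.9153 198.7799] jawyaw 9.1 F [-0.7947  0.6159 -2.9112] grip 0.023705284817038808 q7 -0.007972689801350078 [-31.883   -5.59    23.6883 114.0001   2.4332  71.196   -0.008 ]
shift [159.8   0.4   0.4] len 159.8 rv [-0.0005 -0.001   0.001 ] deg 0.1
```

```bash
python3 -m pendant '[[12,[15,0,0],[0,0,0]],[12,[45,0,0],[0,0,0]],[12,[75,0,0],[0,0,0]],[12,[105,0,0],[0,0,0]],[12,[130,0,0],[0,0,0]],[12,[145,0,0],[0,0,0]],[12,[152,0,0],[0,0,0]],[12,[152,0,0],[0,0,0]],[12,[152,0,0],[0,0,0]]]'; python3 -m pendant '[[12,[3,0,0],[0,0,0]],[12,[5,0,0],[0,0,0]],[12,[5,0,0],[0,0,0]]]'; python3 go.py 450.5 28.2 39 9.1
```

```text
time_s: 27.4
tool_pos: [0.4512, 0.0276, 0.048]
tool_rot: [-87.1, 89.9, -78.0]
force: [-0.1, -0.2, -1.6]
grip_width: 0.0235
time_s: 27.65
tool_pos: [0.4511, 0.0282, 0.0434]
tool_rot: [-10.8, 89.9, -1.7]
force: [-0.3, -0.0, -2.5]
grip_width: 0.0236
t 27.65 pos [451.0834  28.19    43.4288] jawyaw 9.1 F [-0.2784 -0.0035 -2.5057] grip 0.023633335624846152 q7 5.203166367356819 [-30.8581   6.095   25.034  123.3499  -3.2955  51.0845   5.2032]
shift [ 4.4  0.1 -0.6] len 4.5 rv [-0.0003  0.0015  0.0003] deg 0.1
```

```bash
python3 -m pendant '[[12,[1.5,0,0],[0,0,0]],[12,[3,0,0],[0,0,0]],[12,[3,0,0],[0,0,0]]]'; python3 -m pendant '[[12,[0.7,0,0],[0,0,0]],[12,[0.7,0,0],[0,0,0]]]'; python3 -m pendant '[[12,[0.7,0,0],[0,0,0]],[12,[0.7,0,0],[0,0,0]]]'; python3 -m pendant '[[12,[0.4,0,0],[0,0,0]],[12,[0.4,0,0],[0,0,0]]]'
```

```text
time_s: 27.9
tool_pos: [0.4505, 0.0281, 0.0399]
tool_rot: [-43.3, 90.0, -34.2]
force: [0.2, -0.4, -2.4]
grip_width: 0.0238
time_s: 28.07
tool_pos: [0.4506, 0.028, 0.0392]
tool_rot: [-59.1, 90.0, -50.0]
force: [0.3, 0.2, -3.0]
grip_width: 0.0239
time_s: 28.23
tool_pos: [0.4507, 0.0281, 0.0389]
tool_rot: [-51.1, 90.0, -42.1]
force: [-2.0, -0.4, 2.4]
grip_width: 0.0236
time_s: 28.4
tool_pos: [0.4507, 0.0281, 0.0389]
tool_rot: [-54.6, 90.0, -45.5]
force: [-3.2, -0.7, 6.4]
grip_width: 0.0238
```

Contact. Release, rise, and move away for a clear view.

```bash
python3 -m pendant '[[42,[0,0,0],[0,0,0]],[42,[0,0,0],[0,0,0]],[42,[0,0,0],[0,0,0]],[42,[-20,0,0],[0,0,0]],[60,[-60,0,0],[0,0,0]],[80,[-100,0,0],[0,0,0]],[80,[-140,0,0],[0,0,0]],[80,[-170,0,0],[0,0,0]],[80,[-170,0,0],[0,0,0]]]'; python3 go.py 450 300 220 40
```

```text
time_s: 29.15
tool_pos: [0.4546, 0.0287, 0.2149]
tool_rot: [5.1, 89.3, 14.2]
force: [1.5, -0.6, -0.2]
grip_width: 0.0675
t 29.15 pos [454.5625  28.7337 214.8597] jawyaw 9.1 F [ 1.5293 -0.605  -0.2155] grip 0.06753768801889647 q7 -0.2478108647680459 [-32.4451  -6.4282  24.0283 112.7811   2.6659  72.3881  -0.2478]
shift [ -4.4 268.6  38.4] len 271.4 rv [-0.5397  0.0126  0.0023] deg 30.9
```

```bash
python3 -m pendant '[[80,[-4,100,14],[-0.2,0,0]],[80,[-4,100,14],[-0.2,0,0]],[80,[-4,100,14],[-0.2,0,0]],[80,[-4,268,38],[-0.5,0,0]],[80,[-4,268,38],[-0.5,0,0]],[80,[-4,268,38],[-0.5,0,0]],[80,[-4,268,38],[-0.5,0,0]],[80,[-4,268,38],[-0.5,0,0]],[80,[-4,268,38],[-0.5,0,0]]]'; python3 - <<'E'
from h import *
a=optics.read_camera("side"); b=optics.read_camera("top")
cv2.imwrite("pics/m6.png",cv2.resize(np.hstack([a["image"][200:380,190:390],b["image"][200:380,250:450]]),None,fx=2,fy=2,interpolation=cv2.INTER_CUBIC))
c,s=np.cos(np.radians(9.1)),np.sin(np.radians(9.1))
P,ok=cloud(a); P=P[ok]*1000
X=P[:,0]-468.1;Y=P[:,1]+81.4; lx=c*X+s*Y; ly=-s*X+c*Y
for y0 in(111,37,-37,-111):
    m=(abs(lx)<36)&(abs(ly-y0)<33)&(P[:,2]>22); print(y0,"max z",P[m,2].max().round(1),"top pts local",np.median(lx[m]).round(1),np.median(ly[m]-y0).round(1))
E
```

```text
time_s: 29.9
tool_pos: [0.4444, 0.3019, 0.2108]
tool_rot: [-163.8, 89.9, -125.7]
force: [-0.1, -0.9, -0.3]
grip_width: 0.08
111 max z 73.6 top pts local -4.5 -9.7
37 max z 65.9 top pts local -3.2 -7.5
-37 max z 68.8 top pts local -4.5 -7.5
-111 max z 64.1 top pts local -5.9 -5.1
```

View pics/m6.png

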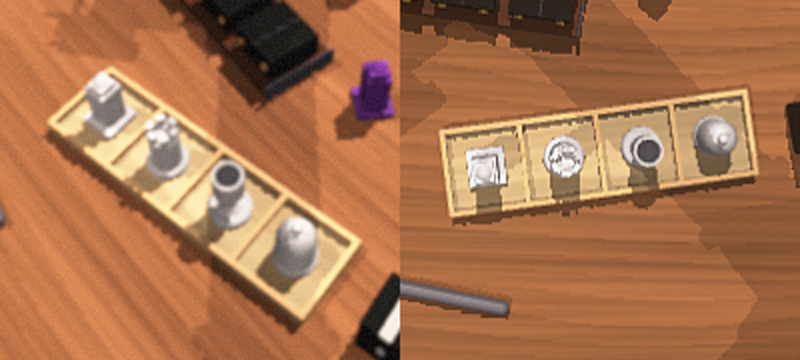

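All four stand upright in the tray. In the right half they are, left to right, obelisk (485,168), tower (565,157), goblet (645,150) and bell (715,135). The gripper is clear of everything, so I am handing in.

```bash
python3 -m pendant '[[80,[0,0,0],[0,0,0]],[80,[0,0,0],[0,0,0]],[80,[0,0,0],[0,0,0]]]'; python3 -c "
from cell import env; print(env.sign_off())"
```

```text
time_s: 30.25
tool_pos: [0.4462, 0.2974, 0.2122]
tool_rot: [-61.4, 90.0, -23.8]
force: [-1.1, -0.9, 0.3]
grip_width: 0.0799
the job is handed in; nothing more can be done
None
```

The four castings now stand upright in the tray in reverse order. From left to right they are obelisk, tower, goblet, bell; on the moulds the row was bell, goblet, tower, obelisk. I lowered each one in small steps until the wrist force showed contact (about 2–6 N), then let go. The job was handed in at about 30 s.

My last checks, made with the gripper clear of everything, found nothing out of place:
- **Pictures:** both cameras show one casting standing upright in each compartment.
- **Heights:** the measured tops were 74, 66, 69 and 64 mm above the table. Upright on the 6 mm floor they should be 73, 62, 64 and 61 mm. The extra 1–5 mm is probably range noise. A casting lying on its side would have read far lower.

No check failed. The only disagreement was 1–3 mm between the two cameras on where the castings stood at the start.

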